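Close the plate exposure unit and start the exposure

ROBOT

A 6-joint arm with a two-finger parallel gripper is mounted at the origin on the work surface. World frame = base frame: x ahead of the robot, y to its left, z up, the work surface at z = 0. Lengths are in m, angles in rad, forces in N, time in s.
With the tool pointing down it reaches from about 0.35 to 0.725 m from the base axis. Payload 6 kg.
Tool frame: the origin (TCP) lies at the very end of the fingers, on their centre line; the grasp point (between the pads) lies 19 mm behind it; z points along the fingers, y is the direction in which the jaws open and shut (so a half turn about z gives the same grasp; the last joint's range is limited). The gripper opens to 85 mm and grips with 20 to 120 N. Pads are 22 mm wide; open, the fingers measure 114 mm over their backs; the gripper's body (76 mm by 85 mm) begins 54 mm behind the grasp point. The pads swing forward as they close: fully open they stand 13 mm farther back than shut.
Start: joints at [1.451, 0.04, 0.085, 0, -1.615, -0.334], TCP at [0.263, 0.539, 0.231] pointing down, gripper open.
Joint ranges: [-2.56, 2.56], [-1.29, 2.01], [-1.08, 1.49], [-3.29, 1.98], [-2.81, -0.18], [-2.99, 2.99]. Speed limits (rad/s): [2.57, 2.57, 3.01, 3.14, 3.14, 3.14].

INTERFACE

Orientations are given as a unit quaternion [x, y, z, w].
In Python, from station import robot, kinematics, cams, telemetry gives the robot as it stands. The module is installed in compiled form; this text tells all that it offers. Calls block until the motion is done:
- robot.move_pose(position, orientation): joint-space move of the TCP to a pose.
- robot.movel(position, frame=None, vel=0.15, force_limit=None): straight line of the TCP; frame=None keeps the orientation; vel is the mean speed in m/s. With force_limit (N) it stops when the force on the tool has changed by that much, and returns True; else False.
- robot.move_joints(angles): joint-space move.
- robot.ungrasp() and robot.close_gripper(strength=None): open the fingers fully, or close them until they stop; strength is the grip in N (None keeps the last).
- robot.wait(seconds).
- kinematics.solve_ik(position, orientation): joint angles nearest the present ones, or None.
- cams.snapshot(name): name is "scene" or "side" or "wrist"; returns a dict with "pixels" (420x560x3 uint8, red, green, blue), "fov_y" (degrees; the focal length in pixels is half the picture's height over the tangent of half this angle, whatever the lens; pixels are square), "cx", "cy" (the principal point, pixels), "R" (3x3) and "t" (3): a world point X has camera coordinates R X + t. Camera axes: x right, y down, z forward; pixel columns grow to the right and rows downward; lengths in m; the calibration is good to about 2 mm. The wrist camera is an equidistant fisheye: a pixel r from the principal point sees the ray r / f radians off the axis. A picture is of the moment at which its call begins. There is no depth.
A pose or a line that the arm cannot do raises robot.IKError and nothing moves.
- robot.close_job(): hands the job in, once; it reports no verdict.
Readings, each from a call of its own:
- telemetry.read_time(): time.
- telemetry.read_joints(): joint angles.
- telemetry.read_qd(): joint speeds.
- telemetry.read_effort(): joint torques, N m.
- telemetry.read_ee_pos(): TCP position.
- telemetry.read_ee_rot(): TCP orientation.
- telemetry.read_wrist_force(): force on the tool from outside, world axes, zero at the start.
- telemetry.read_torque(): the same for the moment, N m.
- telemetry.read_grip_width(): finger opening in m.
Only numpy, scipy, OpenCV 4.12 (cv2) and the standard library are available. Lean on these libraries where they do the work, as an engineer would, in place of code of your own. Each camera call takes 0.05 s, during which the arm holds its last target.

TASK

The printing plate is lying ready on the glass of the exposure unit. With your fingertips push the lid down until it is fully shut, without slamming it, and only then press the large round start button on the unit's console right down and let it go. Keep your fingers out from under the lid, do not press the small button, and leave the plate and the things on the bench where they are.

Things in the scene. Friction and masses are not known exactly. Their poses are not given: they have to be found in the camera images.
- unit: Exposure unit: grey steel box fixed to the bench, 300 mm deep (x), 420 mm wide (y). Origin: centre of its footprint at bench level; x from front to back, y to its left, z up. Glass bed at 82 mm height under the lid. Raised console strip, 108 mm wide, along its right side (centre y = -156 mm, top at 105 mm): from the front, start button, small button, timer dial, display window.
- lid (a joint): Opening angle of the lid in rad: 0 is fully shut, positive is open (at the start 0.5 to 0.95; stop at 1.35). The hinge runs along the unit's y at the back of the unit. Stiff torque hinges hold the lid at any angle; about 1 to 6 N pressed square to it near its front edge moves it down, and it stays where it is left.
- lid_hinge (a point): Centre of the lid's hinge axis, at x = 142 mm, y = 57 mm, z = 94 mm in the unit's frame. The underside of the lid carries a black rubber blanket, 225 mm by 250 mm, which is not to be touched.
- lid_press (a point): Point on the lid's outer face, centre line, 30 mm in from the front edge; 245 mm from the hinge axis along the lid, 18 mm off it. x: towards the hinge, y: along the hinge, z: out of the outer face. Lid: white panel 269 by 290 mm, turned-down rim, 110 mm wide steel lip 15 mm out at the front edge's middle; grey stiffening panel on top, under 1 mm proud. Shut, its outer face is level at 112 mm height.
- start_top (a point): Centre of the top of the large start button: black, round, 30 mm across, on the console near its front (x = -100 mm, y = -156 mm in the unit's frame). It is pressed straight down.
- start (a joint): Travel of the start button in m: 0 is up, 0.006 is fully down, which takes about 4 N; it springs back.
- reset_top (a point): Centre of the top of the small button: black, round, 16 mm across, 75 mm behind the start button. Not to be pressed.
- reset (a joint): Travel of the small button in m: 0 is up, 0.004 is fully down.
- plate: Printing plate with its film, 110 mm (x) by 150 mm (y) by 5 mm, lying loose on the glass under the open lid; origin at the centre of its underside.
- tin: Bare metal ink tin, 80 mm across and 65 mm high, standing on the bench to the right of the console; origin at the centre of its underside.
- cleaner: White plastic bottle of plate cleaner, 54 mm across and 145 mm high, standing on the bench to the right of the console; origin at the centre of its underside.
- brayer: Ink roller, black rubber roller 100 mm long (y) and 40 mm across with a wooden handle reaching 168 mm towards its -x, lying on the bench left of the unit; origin on the bench under the roller's middle.

How it is judged:
On the way, in this order (a step that is already met when the one before it is completed fails the run):
1. the lid is fully shut (value of joint lid below 0.03 rad), for 0.2 s.
2. the start button is pressed right down (value of joint start above 0.0045 m), for 0.1 s.
At the end, for the whole second after the job is handed in: The lid is shut to within 0.03 rad (about 8 mm at its front edge), both buttons are up again (within 1.5 mm), the plate still lies on the glass within 10 mm of where it was, and the tin, bottle and roller are within 15 mm of where they were (value of joint lid below 0.03 rad and value of joint each of start, reset below 0.0015 m and distance of each of tin, cleaner, brayer from where it was at the start of the episode below 0.015 m and z of plate in the frame of unit between 0.078 and 0.086 m and distance of plate from where it was at the start of the episode below 0.01 m and linear speed of plate below 0.02 m/s); the robot touches nothing.
It fails at once if the lid is slammed (faster than 2 rad/s, about 0.5 m/s at its front edge) (velocity of joint lid below -2 rad/s).
It fails at once if the lid is lifted farther open (beyond 1.1 rad), or the fingers are under it, on the rubber blanket (over 1 N) (value of joint lid above 1.1 rad or contact force between the fingers and lid_c5 above 1 N).
It fails at once if the start button is pressed (more than 2 mm) while the lid is open by more than 0.05 rad (value of joint start above 0.002 m and value of joint lid above 0.05 rad).
It fails at once if the small button is pressed (more than 2 mm) (value of joint reset above 0.002 m).
It fails at once if the plate is shifted by more than 10 mm, or the tin, bottle or roller is moved or lifted by more than 15 mm (distance of plate from where it was at the start of the episode above 0.01 m or distance of any of tin, cleaner, brayer from where it was at the start of the episode above 0.015 m).
It also fails if it takes over 48 s, if anything falls off the work surface, if the arm or the gripper's body presses on something with over 40 N, if the wrist force passes 120 N, or if a joint passes its speed limit or range.

## Working session

There is one attempt and no reset: what is moved stays moved. The work goes in short steps, each a Python script; the robot and the scene stay as the last script left them, time stands still between calls to the robot, and variables do not carry over. Pictures are saved under pics/ and viewed, and the job is handed in when it is done.

```bash
mkdir -p pics; python3 - <<'E'
from station import robot, kinematics, cams, telemetry
import cv2,numpy as np
for n in ["scene","side","wrist"]:
    s=cams.snapshot(n); cv2.imwrite(f"pics/{n}0.png",s["pixels"][:,:,::-1])
    print(n,s["fov_y"],s["cx"],s["cy"],np.round(s["R"],4).tolist(),np.round(s["t"],4).tolist())
print(telemetry.read_time(),telemetry.read_ee_rot())
E
```

```text
scene 52.665462108249564 275.91548008521363 205.52421044538778 [[0.7352, -0.6778, 0.0083], [-0.5606, -0.6149, -0.5546], [0.381, 0.4031, -0.8321]] [-0.4034, 0.3897, 0.751]
side 44.71949304030058 276.8332220687803 195.00472152572468 [[0.8596, -0.5108, -0.0112], [-0.3086, -0.5017, -0.8081], [0.4072, 0.6981, -0.5889]] [-0.5123, 0.2927, 1.0206]
wrist 65.70646984690485 276.45387538153113 206.09099460326334 [[-0.4385, -0.8987, 0.0014], [-0.854, 0.4172, 0.3109], [-0.28, 0.1351, -0.9504]] [0.5997, -0.0412, 0.3808]
0.15 [ 9.74362851e-01 -2.24981259e-01 -6.65744187e-05  6.80994765e-04]
```

View pics/scene0.png

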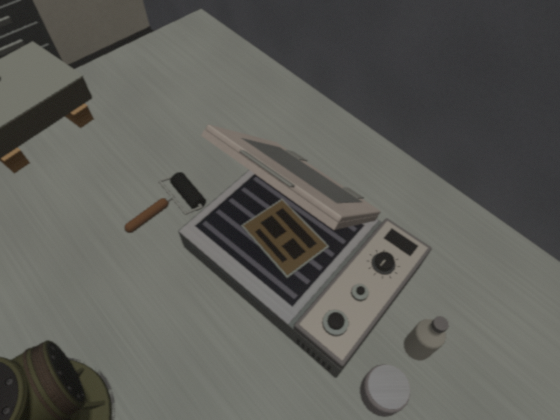

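View pics/side0.png

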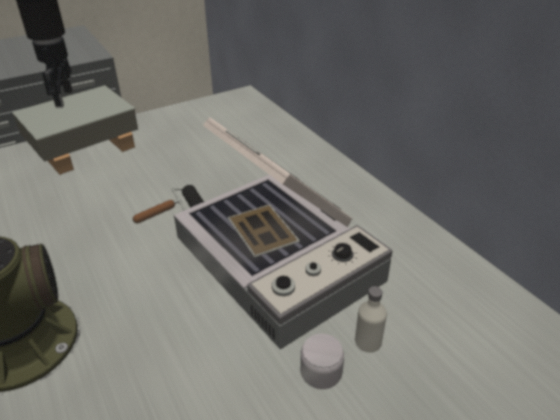

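View pics/wrist0.png

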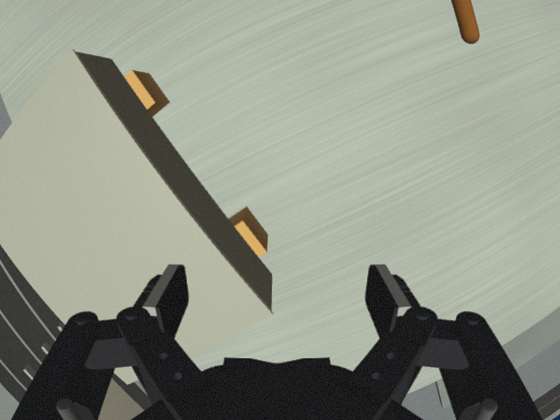

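The scene view shows the start button near (336,321), the small one near (360,292) and the lid's upper front edge from (205,130) to about (345,222). In the side view the start button is near (284,284) and the small one near (313,267). I'll enlarge both for precise features.

```bash
python3 - <<'E'
import cv2
a=cv2.imread("pics/scene0.png")[110:370,170:440]
b=cv2.imread("pics/side0.png")[110:340,160:400]
import numpy as np
f=lambda x:np.clip(cv2.resize(x,None,fx=2.3,fy=2.3,interpolation=cv2.INTER_CUBIC).astype(float)*1.5,0,255)
cv2.imwrite("pics/a.png",f(a)); cv2.imwrite("pics/b.png",f(b))
E
```

```text
[ WARN:0@0.097] global loadsave.cpp:1063 imwrite_ Unsupported depth image for selected encoder is fallbacked to CV_8U.
```

View pics/a.png

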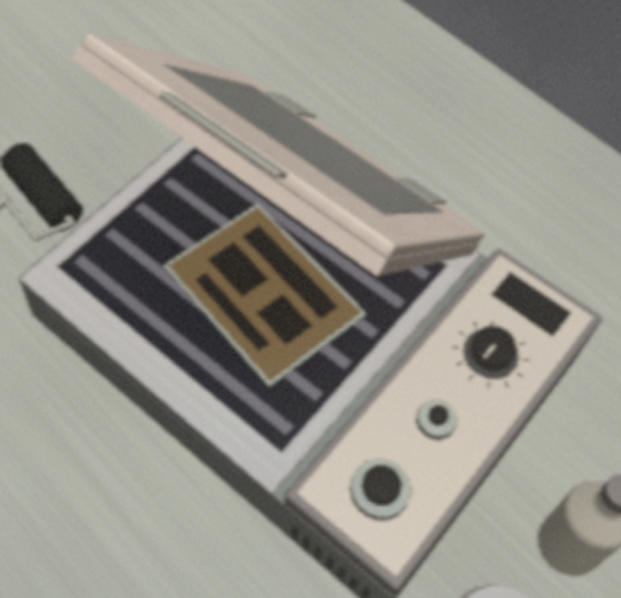

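View pics/b.png

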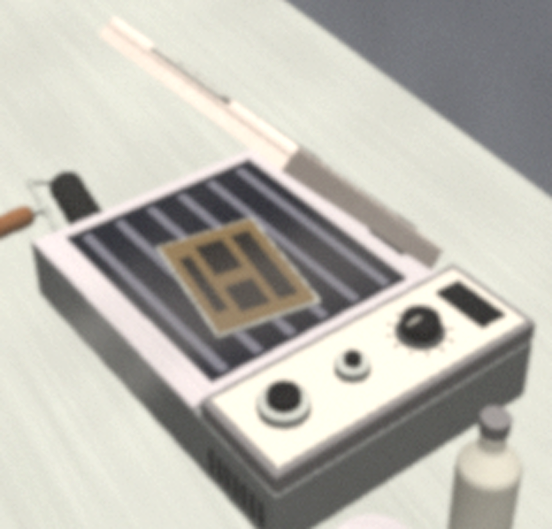

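The enlargements show clear button blobs. The lid's outer front corners are at scene (209,126) and (339,219), and side (209,118) and (289,176). I'll triangulate these.

```bash
cat > h.py <<'E'
import numpy as np,cv2
from station import robot,kinematics,cams,telemetry
def K(s):
    f=210/np.tan(np.radians(s["fov_y"]/2)); return np.array([[f,0,s["cx"]],[0,f,s["cy"]],[0,0,1]])
def P(s): return K(s)@np.c_[s["R"],s["t"]]
def proj(s,X):
    p=P(s)@np.r_[X,1]; return p[:2]/p[2]
def tri(s1,s2,a,b):
    X=cv2.triangulatePoints(P(s1),P(s2),np.array(a,float).reshape(2,1),np.array(b,float).reshape(2,1)).ravel()
    X=X[:3]/X[3]; return X, np.linalg.norm(proj(s1,X)-a),np.linalg.norm(proj(s2,X)-b)
def plane(s,p,z):
    d=s["R"].T@np.linalg.inv(K(s))@np.r_[p,1]; c=-s["R"].T@s["t"]; return c+d*(z-c[2])/d[2]
def blob(s,p,r,thr=75):
    g=s["pixels"].max(2); m=(g<thr).astype(np.uint8)
    n,l,st,ce=cv2.connectedComponentsWithStats(m)
    best=[i for i in range(1,n) if st[i,4]>8 and np.hypot(*(ce[i]-p))<r]
    i=max(best,key=lambda i:st[i,4]); return ce[i],st[i,2:]
E
python3 - <<'E'
from h import *
a=cams.snapshot("scene");b=cams.snapshot("side")
res={}
for n,pa,pb in [("start",(336,321),(284,284)),("reset",(360,291),(313,267))]:
    ca,sa=blob(a,pa,8);cb,sb=blob(b,pb,8); X=tri(a,b,ca,cb);res[n]=X[0]
    print(n,ca,sa,cb,sb,X,plane(a,ca,.112),plane(b,cb,.112))
A=lambda u,v:(170+u/2.3,110+v/2.3);B=lambda u,v:(160+u/2.3,110+v/2.3)
pts=dict(lidFL=((90,38),(113,18)),lidFR=((388,250),(297,152)),boxFL=((22,280),(35,245)),conFL=((290,493),(207,403)),conFR=((398,585),(277,472)),conBL=((500,252),(453,268)),conBR=((600,318),(531,325)))
for k,(u,v) in pts.items():
    X=tri(a,b,A(*u),B(*v)); res[k]=X[0]; print(k,np.round(X[0],4),X[1:])
E
```

```text
start [335.40789474 320.60526316] [ 16  18 228] [283.         282.22058824] [ 13  12 136] (array([ 0.4741063 , -0.23171063,  0.11744556]), np.float64(0.4054383413093729), np.float64(0.2537266149230696)) [ 0.47667545 -0.23106022  0.112     ] [ 0.47631567 -0.22717235  0.112     ]
reset [360.28301887 290.20754717] [ 8  9 53] [312.82142857 265.67857143] [ 6  6 28] (array([ 0.54859676, -0.2239195 ,  0.11757765]), np.float64(0.5183596776247638), np.float64(0.3271339130107428)) [ 0.5520661  -0.22319489  0.112     ] [ 0.55124059 -0.21926859  0.112     ]
lidFL [0.4999 0.1234 0.3064] (np.float64(0.7236017069515617), np.float64(0.3917166919648788))
lidFR [ 0.535  -0.1533  0.2965] (np.float64(0.5436669079301097), np.float64(0.3063356057875669))
boxFL [0.3881 0.1248 0.0727] (np.float64(0.1201087662713793), np.float64(0.0729579858811766))
conFL [ 0.4254 -0.1855  0.0943] (np.float64(0.12764703846054642), np.float64(0.07985225313962588))
conFR [ 0.4332 -0.2896  0.1048] (np.float64(0.26178553563602525), np.float64(0.1658708055554027))
conBL [ 0.7138 -0.157   0.1006] (np.float64(0.9221515941322874), np.float64(0.5954996809145551))
conBR [ 0.726  -0.2574  0.0987] (np.float64(1.1390837825844977), np.float64(0.751671620498369))
```

Checks on the measurements:
- Start to small button comes to 74.9 mm, against 75 mm given.
- Unit yaw is about 0.105 and its centre about (0.558, -0.066).
- The lid's front edge height gives θ ≈ 0.78, and its x position agrees to 5 mm.

Next I close the fingers and go above the lid.

```bash
cat >> h.py <<'E'
from scipy.spatial.transform import Rotation as Ro
yaw=.105; C=np.array([.558,-.066,0]); RU=Ro.from_euler("z",yaw)
W=lambda p: C+RU.apply(p)
def press(th,d=.245,off=.018): return W([.142-d*np.cos(th)+off*np.sin(th),.057,.094+d*np.sin(th)+off*np.cos(th)])
def down(flip): return (RU*Ro.from_euler("z",np.pi if flip else 0)*Ro.from_euler("x",np.pi)).as_quat()
E
python3 - <<'E'
from h import *
p0=press(.78)+RU.apply([.011,0,0]); p=p0.copy(); p[2]=.40
print(p0)
for f in (0,1): print(f,[np.round(kinematics.solve_ik(q,down(f)),2) if kinematics.solve_ik(q,down(f)) is not None else None for q in (p,p0,press(0))])
s=telemetry.read_ee_pos(); robot.close_gripper(40); 
robot.movel([s[0],s[1],.36])
print(telemetry.read_time())
E
```

```text
[ 0.5435581  -0.01020633  0.2790999 ]
0 [array([ 0.35, -0.02,  0.33,  0.  , -1.93,  1.32]), array([ 0.35, -0.1 ,  0.04,  0.  , -1.71,  1.32]), array([ 0.41, -0.36, -0.49,  0.  , -1.45,  1.27])]
1 [array([ 0.35, -0.02,  0.33, -0.  , -1.93, -1.82]), array([ 0.35, -0.1 ,  0.04, -0.  , -1.71, -1.82]), array([ 0.41, -0.36, -0.49, -0.  , -1.45, -1.87])]
2.025
```

```bash
python3 - <<'E'
from h import *
p0=press(.78)+RU.apply([.011,0,0]); p=p0.copy(); p[2]=.385
robot.move_pose(p,down(0))
print(telemetry.read_time(),telemetry.read_ee_pos(),telemetry.read_wrist_force(),telemetry.read_grip_width())
for n in ["scene","side","wrist"]:
    s=cams.snapshot(n); cv2.imwrite(f"pics/{n}1.png",s["pixels"][:,:,::-1])
E
```

```text
4.2333 [ 0.54361188 -0.00956539  0.38479209] [ 0.53593099 -0.33458946  0.61806989] -6.40996959997507e-05
```

View pics/scene1.png

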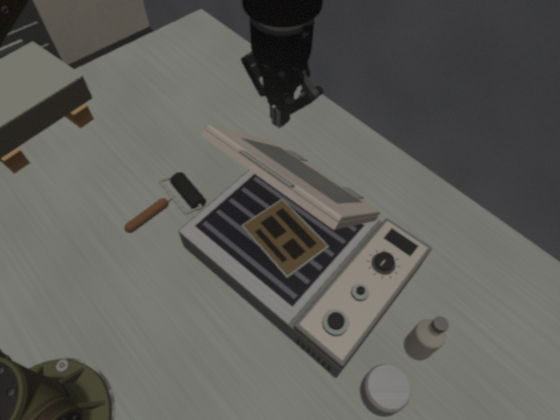

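View pics/wrist1.png

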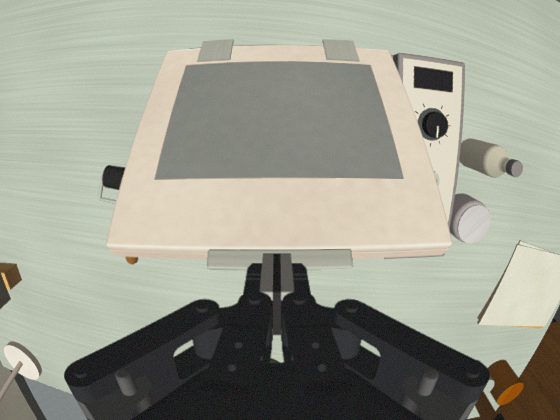

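View pics/side1.png

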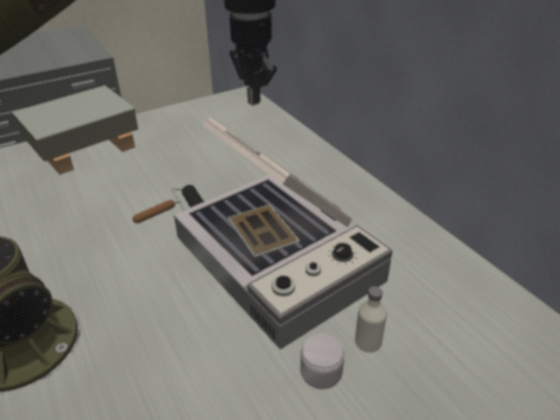

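The wrist view shows the lid's front corners at (110,247) and (450,247), square to the jaw axis, and the fingertip near (277,270). I'll check the lid model against this view.

```bash
python3 - <<'E'
from h import *
w=cams.snapshot("wrist");a=cams.snapshot("scene");b=cams.snapshot("side")
def fish(s,X):
    c=s["R"]@X+s["t"]; r=np.hypot(c[0],c[1]); th=np.arctan2(r,c[2]); f=210/np.tan(np.radians(s["fov_y"]/2))
    return np.array([s["cx"],s["cy"]])+f*th*c[:2]/r
for th in (.74,.78,.82):
  o=[]
  for y in (.145,-.145):
    X=press(th,.275)+RU.apply([0,y,0]); o+=[fish(w,X),proj(a,X),proj(b,X)]
  print(th,np.round(o,0).tolist())
for n in ("T",): 
    t=telemetry.read_ee_pos(); print(fish(w,t),proj(a,t),proj(b,t))
for y in (.145,-.145): print(fish(w,press(.78,.006)+RU.apply([0,y,0])))
E
```

```text
0.74 [[114.0, 252.0], [202.0, 134.0], [204.0, 123.0], [441.0, 252.0], [334.0, 228.0], [283.0, 182.0]]
0.78 [[108.0, 247.0], [205.0, 128.0], [207.0, 119.0], [447.0, 248.0], [338.0, 222.0], [286.0, 177.0]]
0.82 [[103.0, 242.0], [208.0, 123.0], [210.0, 115.0], [452.0, 242.0], [342.0, 216.0], [290.0, 172.0]]
[277.83864858 268.08596316] [280.0583173  123.54167688] [254.42085698 103.25575017]
[165.9293899   48.21726641]
[388.92696752  48.56240617]
```

The model fits all three views at θ ≈ 0.79. Next I descend to first contact.

```bash
python3 - <<'E'
from h import *
p=press(.79)+RU.apply([.011,0,0])
q=p.copy();q[2]=p[2]+.03
robot.movel(q,vel=.1); 
q[2]=p[2]-.012
print(robot.movel(q,vel=.03,force_limit=2.0))
print(p,telemetry.read_time(),telemetry.read_ee_pos(),telemetry.read_wrist_force())
w=cams.snapshot("wrist"); cv2.imwrite("pics/w2.png",w["pixels"][:,:,::-1])
E
```

```text
True
[ 0.5454069  -0.01001149  0.28070577] 6.2917 [ 0.54539191 -0.0100152   0.28483217] [ 0.03064982 -0.48685595  0.17184615]
```

View pics/w2.png

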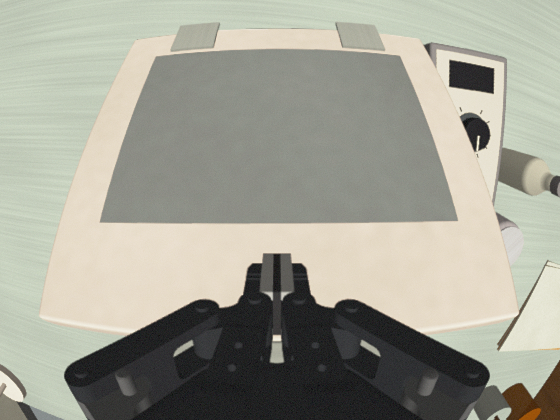

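The fingertip is on the outer face well behind the front edge, and contact came at 4 mm above the predicted height. Now I push along the arc.

```bash
python3 - <<'E'
from h import *
for th in np.arange(.72,.05,-.075):
    p=press(th)+RU.apply([.011,0,0])
    h=robot.movel(p,vel=.08,force_limit=25)
    print(round(th,3),h,round(telemetry.read_time(),2),np.round(telemetry.read_ee_pos()-p,4),np.round(telemetry.read_wrist_force(),1))
    if h: break
for n in ["scene","side","wrist"]:
    s=cams.snapshot(n); cv2.imwrite(f"pics/{n}3.png",s["pixels"][:,:,::-1])
E
```

```text
0.72 False 6.75 [-0.0003  0.     -0.0002] [ 0.7 -0.  -1.1]
0.645 False 7.13 [-0.0001  0.     -0.0002] [-0.6  0.1  0.7]
0.57 False 7.52 [-0.      0.     -0.0001] [ 0.2 -0.1  0.2]
0.495 False 7.9 [-0.      0.     -0.0001] [ 0.7  0.1 -0.1]
0.42 False 8.28 [-0.0001 -0.     -0.0001] [0.7 0.7 0.6]
0.345 False 8.67 [-0.0001 -0.     -0.0001] [-0.2  0.3  0. ]
0.27 False 9.05 [-0.0001 -0.     -0.0002] [-0.  -0.6  0.2]
0.195 False 9.43 [-0.0001 -0.0001 -0.0001] [-0.1 -0.4 -0.7]
0.12 False 9.82 [-0.0002 -0.0001 -0.0003] [-0.   1.1  0.6]
```

View pics/side3.png

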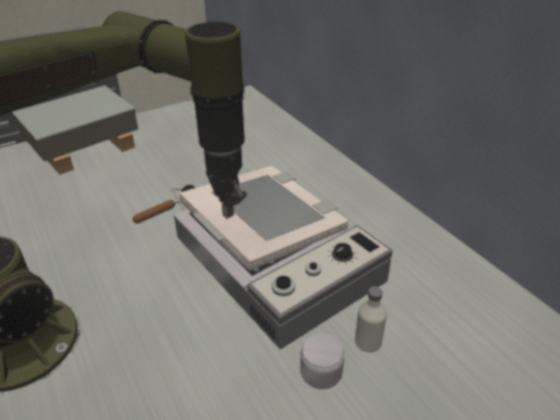

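View pics/wrist3.png

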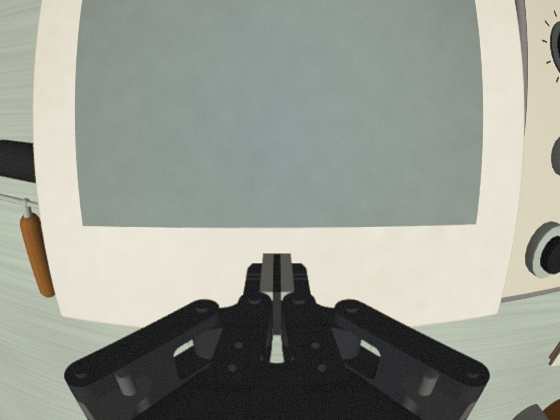

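The lid follows the fingers and is at about 0.12 rad, with a small gap still showing in the side view at (255,265). Now the gentle final press until it meets the stop.

```bash
python3 - <<'E'
from h import *
robot.movel(press(.05)+RU.apply([.008,0,0]),vel=.06,force_limit=25)
p=press(0)+RU.apply([.006,0,-.012])
print(robot.movel(p,vel=.025,force_limit=15))
for i in range(3):
    print(telemetry.read_time(),telemetry.read_ee_pos(),np.round(telemetry.read_wrist_force(),1)); robot.wait(.1)
for n in ["scene","side","wrist"]:
    s=cams.snapshot(n); cv2.imwrite(f"pics/{n}4.png",s["pixels"][:,:,::-1])
E
```

```text
True
11.025 [ 0.45756441 -0.01938753  0.11217533] [-1.6  0.5  3.2]
11.125 [ 0.45755856 -0.01937378  0.11215509] [-0.5  0.8  3.5]
11.225 [ 0.45754571 -0.01937539  0.11214071] [-1.3  0.3  4.5]
```

View pics/side4.png

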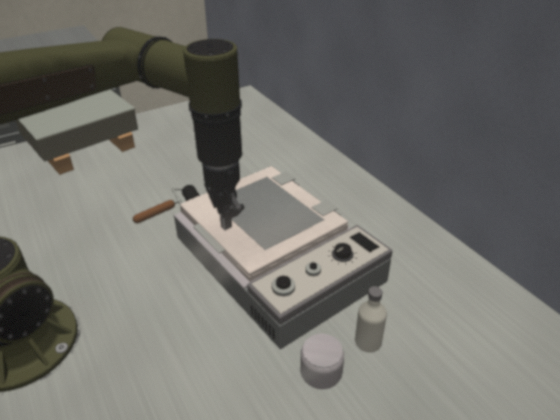

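Contact stopped at z = 0.112, which is exactly the stated shut height. Now I lift, go over the start button and refine its position with the wrist camera.

```bash
python3 - <<'E'
from h import *
t=telemetry.read_ee_pos()
robot.movel([t[0],t[1],.20],vel=.12)
robot.movel([.474,-.2317,.20],vel=.15)
robot.wait(.2)
print(telemetry.read_time(),telemetry.read_ee_pos())
for n in ["scene","side","wrist"]:
    s=cams.snapshot(n); cv2.imwrite(f"pics/{n}5.png",s["pixels"][:,:,::-1])
E
```

```text
14.125 [ 0.47412131 -0.23125337  0.20016842]
```

View pics/wrist5.png

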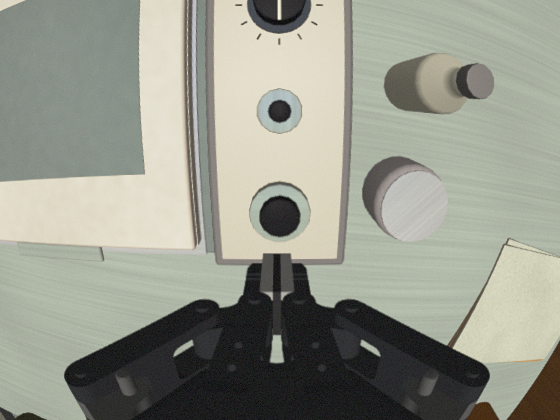

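View pics/scene5.png

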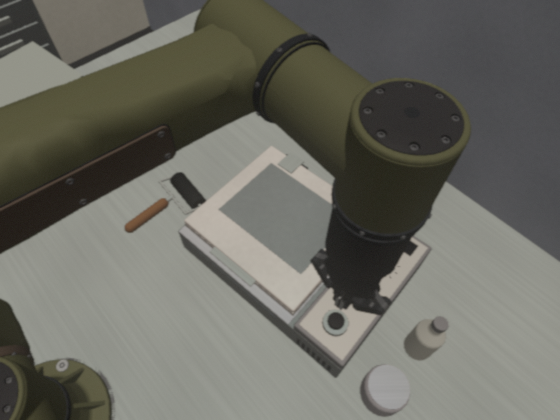

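View pics/side5.png

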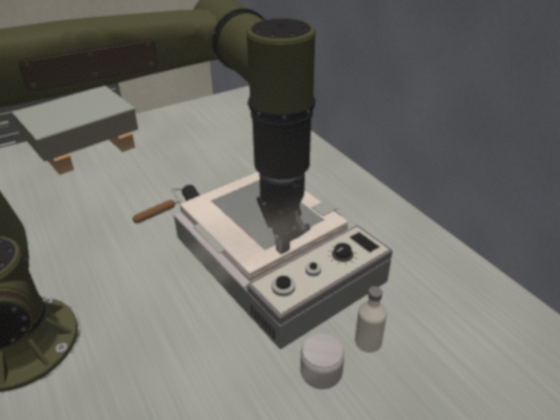

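The wrist view shows the start button at (280,216) and the small one at (280,111), with the tin and bottle well to the right and the lid flat. I'll cast these onto the button plane, check the lid corners and press.

```bash
python3 - <<'E'
from h import *
w=cams.snapshot("wrist");a=cams.snapshot("scene");b=cams.snapshot("side")
f=210/np.tan(np.radians(w["fov_y"]/2)); c=-w["R"].T@w["t"]
def ray(p,z):
    v=np.array(p)-[w["cx"],w["cy"]]; r=np.hypot(*v); th=r/f
    d=w["R"].T@np.r_[np.sin(th)*v/r,np.cos(th)]; return c+d*(z-c[2])/d[2]
for p in ((280,216),(280,111)):
    ce,st=blob(w,p,12,60); print(ce,st,ray(ce,.1175),ray(ce,.110))
for th in (0,.03):
    for y in (.145,-.145):
        X=press(th,.275)+RU.apply([0,y,0]); print(th,proj(a,X),proj(b,X))
E
python3 - <<'E'
import cv2,numpy as np
a=cv2.imread("pics/scene5.png")[130:340,170:370];b=cv2.imread("pics/side5.png")[160:290,170:360]
o=np.vstack([cv2.resize(a,(560,588),interpolation=3)]);p=cv2.resize(b,(760,520),interpolation=3)
cv2.imwrite("pics/c5.png",o);cv2.imwrite("pics/d5.png",p)
E
```

```text
[279.16626699 215.82174261] [  39   40 1251] [ 0.47231427 -0.2332326   0.1175    ] [ 0.46963727 -0.23358072  0.11      ]
[279.04481793 110.76470588] [ 21  21 357] [ 0.54817351 -0.22497214  0.1175    ] [ 0.54801282 -0.22504626  0.11      ]
0 [183.7507177  218.53602689] [180.33131799 202.05264393]
0 [293.23371129 310.29879397] [249.61782398 271.4350083 ]
0.03 [183.29271577 216.16083176] [180.15350534 199.14291832]
0.03 [293.67255297 308.39717784] [249.71783204 268.29257811]
```

View pics/d5.png

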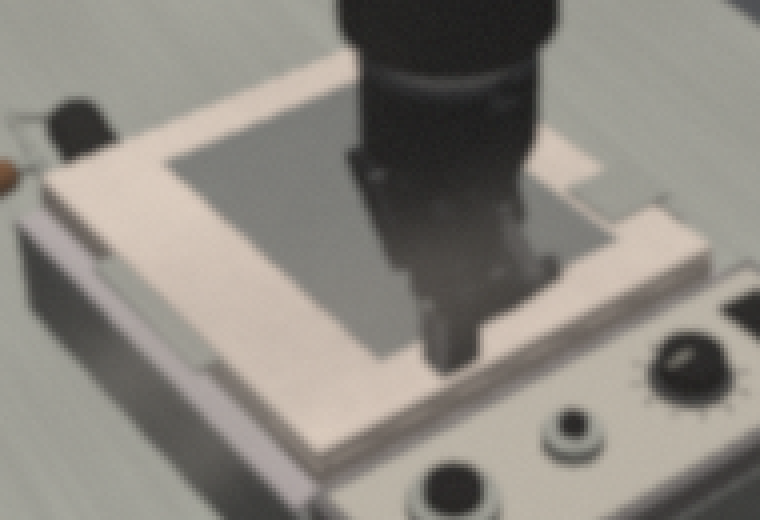

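The start button at (0.473, -0.233) agrees between wrist and triangulation to 2 mm. The lid corners sit at or slightly below the shut prediction, so the lid is shut. Pressing now.

```bash
python3 - <<'E'
from h import *
robot.movel([.473,-.2325,.135],vel=.1)
h=robot.movel([.473,-.2325,.100],vel=.02,force_limit=18)
z=telemetry.read_ee_pos(); print(h,z,np.round(telemetry.read_wrist_force(),1))
robot.wait(.3); print(telemetry.read_ee_pos(),np.round(telemetry.read_wrist_force(),1))
b=cams.snapshot("side"); cv2.imwrite("pics/side6.png",b["pixels"][:,:,::-1])
w=cams.snapshot("wrist"); cv2.imwrite("pics/wrist6.png",w["pixels"][:,:,::-1])
print(telemetry.read_time())
E
```

```text
True [ 0.47312449 -0.23263405  0.12123083] [-0.9  1.8  3.7]
[ 0.47312403 -0.23263028  0.12114771] [-2.   1.7  5.3]
16.55
```

View pics/wrist6.png

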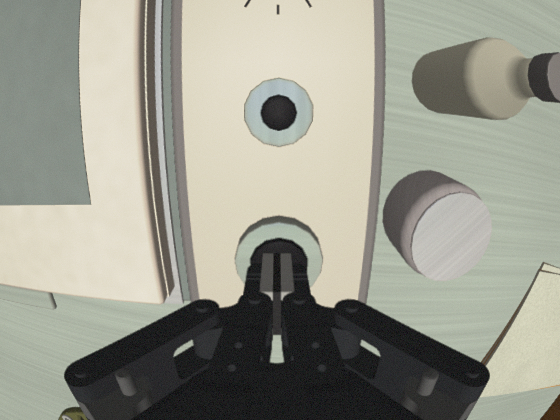

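The stop came at z = 0.121, higher than my estimated top of 0.1175. I need to know whether that is the button's bottom or the collar, so I'll push a little more and then read force against height on the way up.

```bash
python3 - <<'E'
from h import *
def F(): 
    f=[]
    for i in range(8): f.append(telemetry.read_wrist_force()[2]); robot.wait(.02)
    return round(np.mean(f),1)
p=telemetry.read_ee_pos()
print(robot.movel([.473,-.2325,.110],vel=.01,force_limit=15),telemetry.read_ee_pos()[2],F())
z0=telemetry.read_ee_pos()[2]
for k in range(1,10):
    robot.movel([.473,-.2325,z0+.001*k],vel=.03); print(k,round(telemetry.read_ee_pos()[2],4),F())
print(telemetry.read_time())
E
```

```text
True 0.12123605370619124 4.7
1 0.1223 3.3
2 0.1232 3.2
3 0.1242 2.3
4 0.125 2.0
5 0.126 1.7
6 0.127 1.1
7 0.128 -0.2
8 0.1292 -0.0
9 0.1303 -0.2
20.6
```

The force fades linearly over about 6 mm (about 4 N down to 0 at z ≈ 0.127). That is the button's spring, so it went right down to its stop and has been released. Now I retreat and check.

```bash
python3 - <<'E'
from h import *
robot.movel([.473,-.2325,.25],vel=.15)
robot.movel([.40,-.05,.33],vel=.2); robot.wait(.3)
for n in ["scene","side","wrist"]:
    s=cams.snapshot(n); cv2.imwrite(f"pics/{n}7.png",s["pixels"][:,:,::-1])
    if n=="side": print(blob(s,(283,282),8),blob(s,(313,266),8))
print(telemetry.read_time(),telemetry.read_wrist_force())
E
```

```text
(array([283.        , 282.22058824]), array([ 13,  12, 136], dtype=int32)) (array([312.86206897, 265.5862069 ]), array([ 6,  6, 29], dtype=int32))
23.2083 [ 0.27372906 -0.94692488  0.26545378]
```

View pics/side7.png

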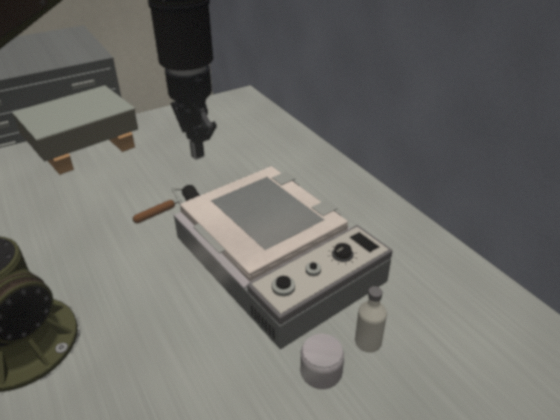

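View pics/wrist7.png

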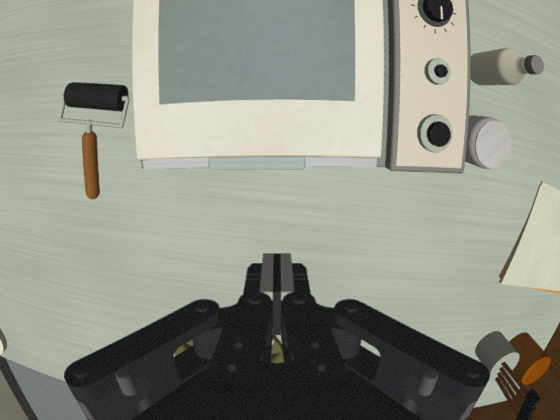

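The lid is flat and shut. Both button blobs are at the same side-view pixels as at the start, (283,282) and (313,266), and the tin, bottle and roller look unmoved. Nothing is touching the robot, so I hand the job in.

```bash
python3 -c "
from station import robot,telemetry
robot.close_job(); print(telemetry.read_time())"
```

```text
the job is handed in; nothing more can be done
the job is handed in; nothing more can be done
```

I shut the lid, then pressed the start button right down, let it go, and handed the job in at about 23 s of the 48 s allowed. No verdict was reported.

- **Lid:** I pushed it along its arc with the closed fingertips on the outer face, at about 0.3 rad/s. It stopped at 112 mm fingertip height, which is the stated height when shut. Its front corners in the side view are about 3 pixels lower than my fully shut model predicts, within calibration error and not on the open side.
- **Start button:** It stopped solidly at z = 0.121 m. On the way up the force fell from 4.7 N to zero over about 6 mm, which matches the button's full travel.
- **One disagreement:** The force readings put the button's top at about 0.127 m, but I had triangulated 0.1175 m. I checked this by pressing again and reading force against height before letting go.
- **After retreating:** In the last pictures the start and small buttons were at their starting pixels, and the tin, bottle and roller looked unmoved. The robot was touching nothing.
- **Not seen:** The plate is hidden under the shut lid. It was in place in the last pictures before pushing, and nothing touched it directly.

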